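Turn the paint carousel and fetch the green jar

ROBOT

A 7-joint arm with a two-finger parallel gripper is mounted at the origin on a cart in front of the work surface, level with it; the furniture and walls round the work are solid. World frame = base frame: x ahead of the robot, y to its left, z up, the work surface at z = 0. Lengths are in m, angles in rad, forces in N, time in s.
With the tool pointing down it reaches from about 0.35 to 0.9 m from the base axis. Payload 8.1 kg.
Tool frame: the origin (TCP) lies on the centre line of the jaws, within the pads' length; the fingertips stand 19 mm ahead of it and the grasp point (between the pads) is the TCP; z points along the fingers, y is the direction in which the jaws open and shut (so a half turn about z gives the same grasp; the last joint's range is limited). The gripper opens to 92 mm and grips with 3 to 60 N. Pads are 19 mm wide; open, the fingers measure 130 mm over their backs; the gripper's body (75 mm by 190 mm) begins 47 mm behind the grasp point.
Start: joints at [1.246, 0.434, 0.025, 1.573, -0.012, 1.134, -0.075], TCP at [0.137, -0.61, 0.246] pointing down, gripper open.
Joint ranges: [-2.62, 2.62], [-0.44, 2.09], [-1.27, 1.32], [0.08, 2.57], [-1.32, 4.46], [0.12, 2], [-2.74, 2.74]. Speed limits (rad/s): [2.22, 2.22, 3.01, 3.01, 3.14, 3.14, 3.14].

INTERFACE

Orientations are given as a rotation vector (axis times angle).
In Python, from cell import monitor, imaging, workorder, outline_of gives the robot as it stands.
- The arm moves only by the tool move_arm, never from a script. Its argument "series" is a list of rows, each a list of 6 numbers: the shift along the world's x, y, z in cm, then the turn, a rotation vector about the world's x, y, z in degrees. A call has 1 to 8 rows; each row shifts and turns the commanded pose from where the row before left it; what a row does not reach is not made up. A row lasts 1/10 s, in which the tool goes at most 50 mm and 8.59 degrees, less where a joint would pass 70% of its speed; a pose out of reach is approached as far as the arm can. A call with a gripper value outside its range is refused whole. "grip" is the opening, from 0 (shut) to 1 (fully open), set as the call begins (left out, the last holds). The fingers move at their own pace and stop on an object; "force" is the grip in N (left out, the last holds). Time passes only in rows, so rows that do not move let the fingers close. It gives the time, the measured TCP pose, the force and the opening at its end, in the units of the state.
- monitor.observe(): the state, without advancing time (a new reading comes with each control period).
- imaging.get_image(name): name is "side" or "top" or "wrist"; returns a dict with "color" (400x640x3 uint8, red, green, blue), "fx", "fy", "cx", "cy" (pixels), "rvec" (rotation vector, rad) and "tvec" (3), from world to camera coordinates, as OpenCV has them; the wrist camera has in their place "mount" (4x4, takes a point from camera to tool coordinates, whose origin is the TCP and whose axes are the flange's). Camera axes: x right, y down, z forward; pixel columns grow to the right and rows downward; lengths in m; the calibration is good to about 2 mm. The wrist camera is an equidistant fisheye: a pixel r from the principal point sees the ray r / f radians off the axis. A picture is of the moment at which its call begins: read the wrist's pose just before it. There is no depth.
- workorder.sign_off(): hands the job in, once; it reports no verdict.
Trained networks look in the newest picture that a camera, given by its name, has taken for a name from the list of things; names that differ only in an ending like _2 or _b are one class to them, and where a whole thing is asked for, a point or a joint stands for the part that bears it (a point fixed in the world has none). Each returns a list of dicts, best first, with "p" (0 to 1); they miss things now and then, are a little off and sometimes report something else, mostly with a low value. They report only what shows in the picture. A call takes as long as a camera call.
- outline_of(camera, thing): "mask" (400x640 bool, what is visible of it) and "rect" ([left, top, width, height] in pixels, round what is visible of it).
The state is a dict: "clock": time; "joints": joint angles; "dq": joint speeds; "joint_efforts": joint torques, N m; "position": TCP position; "ee_rot": TCP orientation; "force": force on the tool from outside, world axes, zero at the start; "ft_torque": the same for the moment, N m; "width": opening from 0.0 (shut) to 1.0 (fully open).
Only numpy, scipy, OpenCV 4.12 (cv2) and the standard library are available. Lean on these libraries where they do the work, as an engineer would, in place of code of your own. Each camera call takes 0.05 s, during which the arm holds its last target. There are 200 camera calls.

TASK

Turn the covered paint carousel by its red knob until the green paint jar stands in the middle of the opening at the front of the clear cover. Then lift that jar out through the opening and stand it upright in the middle of the small plywood offcut, without tipping it over on the way.

Things in the scene. Friction and masses are not known exactly. Their poses are not given: they have to be found in the camera images.
- turntable: disc of the carousel (220 mm, 6 mm lip, three compartments) with spindle and red bar knob on top. Origin on the vertical turning axis (z), 12 mm above the bench; jars stand 8 mm above the origin, 85 mm from the axis. Knob on the axis: bar 44 mm long along this x, 14 mm thick along y, 68 to 106 mm above the origin. Turns 170 degrees either way from its start, light friction (0.1 N m), stays where left.
- opening (a point): point on the disc's top, 20 mm above the bench, 85 mm from the axis, mid-opening; -x points out of the front, z up. Fixed stand: base 230 mm square, 10 mm high; clear cover 230 mm square on corner pillars, 70 to 74 mm above the bench (trim to 77), knob above it. Black-edged notch in its front edge, open above: 46 mm to each side of this point, 30 mm forward to the edge, 55 mm back towards the axis.
- green_jar: green paint jar with white lid, 30 mm across, 42 mm high, about 35 g, loose; origin at the centre of its underside, z up. Stands in an open cup on the disc (41 mm wide, 14 mm high, 1.5 mm play), at +120 or -120 degrees from the disc's x axis, first under the cover 45 to 75 degrees left or right of the opening. Grip it above the cup. Others there: grey jar, white lid; maroon jar, black lid.
- ply_board: small flat offcut of pale plywood lying fixed on the bench, 62 mm along its x, 105 mm along its y (one corner cut off), 10 mm thick; origin at the centre of its underside (of the 62 x 105 outline), top surface 10 mm above the bench. It lies to the right of the carousel.

How it is judged:
On the way:
1. the carousel is turned so that the green jar, still standing in its compartment, is in the middle of the opening (within 20 mm) (x of green_jar in the frame of opening between -0.02 and 0.02 m and y of green_jar in the frame of opening between -0.02 and 0.02 m and z of green_jar in the frame of opening below 0.01 m and angle between green_jar's own z axis and vertical below 0.3 rad and x of green_jar in the frame of turntable between -0.0645 and -0.0205 m and (y of green_jar in the frame of turntable above 0.0536 m or y of green_jar in the frame of turntable below -0.0536 m)), for 0.2 s.
At the end, for the whole second after the job is handed in: The green jar stands upright (within 10 degrees), at rest, on the plywood offcut, its axis within 20 mm of the offcut's centre (horizontal distance between green_jar and ply_board below 0.02 m and z of green_jar in the frame of ply_board between 0.005 and 0.015 m and angle between green_jar's own z axis and vertical below 0.17 rad and linear speed of green_jar below 0.02 m/s); the robot touches nothing.
It fails at once if the green jar is tipped by more than 40 degrees (angle between green_jar's own z axis and vertical above 0.7 rad).
It also fails if it takes over 48 s, if anything falls off the work surface, if the arm or the gripper's body presses on something with over 40 N, if the wrist force passes 120 N, or if a joint passes its speed limit or range.

## Working session

There is one attempt and no reset: what is moved stays moved. The work goes in short steps, Python scripts to look and compute and a tool call to move; the robot and the scene stay as the last step left them, time stands still between calls to the robot, and variables do not carry over. Pictures are saved under pics/ and viewed, about 8 in all and at most 12, crops included, and the job is handed in when it is done.

Besides the shell and the picture viewer there is one more tool, called after "Emit:" as name([rows], argument=value, ...), one row to a line, values as JSON. move_arm: Moves the arm, as the interface text tells. Its arguments: {"type":"object","properties":{"series":{"type":"array"},"grip":{"type":"number"},"force":{"type":"number"}},"required":["series"]}

```bash
mkdir -p pics; python3 - <<'E'
from cell import monitor, imaging, outline_of
import cv2,json
s=monitor.observe(); print({k:s[k] for k in('clock','position','ee_rot','width')})
for n in('top','side'):
    d=imaging.get_image(n); cv2.imwrite(f'pics/{n}0.png',d['color'][:,:,::-1])
    print(n,{k:d[k] for k in d if k!='color'})
    for t in('green_jar','ply_board','turntable'):
        for o in outline_of(n,t)[:2]: print(t,o['p'],o['rect'])
E
```

```text
{'clock': 0.0, 'position': array([ 0.13731482, -0.60921922,  0.24493789]), 'ee_rot': array([-3.12073318e+00, -3.47427269e-01,  5.31621628e-04]), 'width': 0.9979806114798556}
top {'fx': 488.555625992199, 'fy': 488.555625992199, 'cx': 307.6769599979875, 'cy': 200.31648880499569, 'rvec': array([ 2.22011458, -1.99336906,  0.20893628]), 'tvec': array([-0.15837061,  0.53236011,  0.87014755])}
ply_board 0.63 [351.5, 217.9, 54.6, 44.3]
turntable 0.91 [164.6, 177.0, 62.3, 76.9]
side {'fx': 406.1770218430661, 'fy': 406.1770218430661, 'cx': 324.7700674292051, 'cy': 197.83653170423742, 'rvec': array([ 0.68990247, -2.38225822,  1.39681665]), 'tvec': array([0.37398037, 0.23609362, 0.55481325])}
green_jar 0.55 [290.4, 246.1, 15.4, 10.1]
ply_board 0.91 [338.8, 189.6, 45.7, 24.1]
turntable 0.94 [187.4, 209.5, 126.0, 101.3]
```

View pics/top0.png

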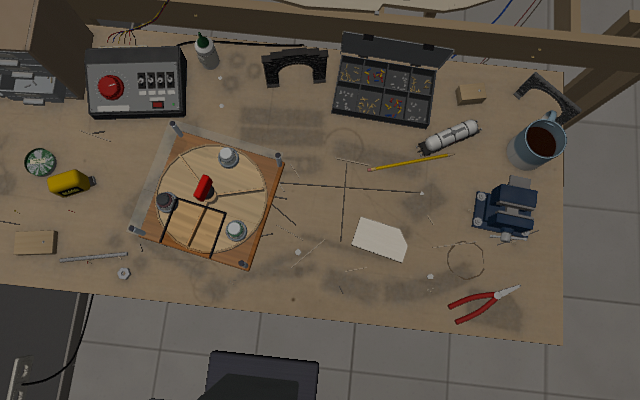

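View pics/side0.png

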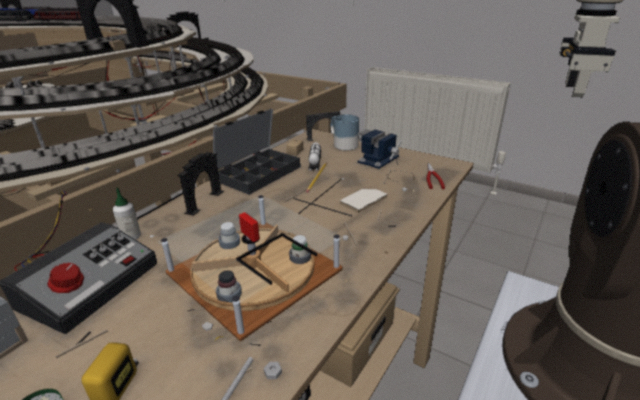

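The top view shows the carousel around (205,195), with the notch at about (192,228). The white-lid jars are at (228,157) and (236,230), the black lid is at (166,202), and the board is at about (380,240). In the side view, the net puts green at (298,250). I'll take crops and do the geometry next.

```bash
cat > h.py <<'E'
import numpy as np,cv2
from cell import monitor, imaging, outline_of
def ray(d,px,z):
    R,_=cv2.Rodrigues(np.array(d['rvec'])); t=np.array(d['tvec']); c=-R.T@t
    v=R.T@np.array([(px[0]-d['cx'])/d['fx'],(px[1]-d['cy'])/d['fy'],1]); return c+v*(z-c[2])/v[2]
def proj(d,P):
    K=np.array([[d['fx'],0,d['cx']],[0,d['fy'],d['cy']],[0,0,1.]])
    return cv2.projectPoints(np.array(P,float).reshape(-1,3),np.array(d['rvec']),np.array(d['tvec']),K,None)[0][:,0]
E
python3 - <<'E'
from h import *
d=imaging.get_image('top'); s=imaging.get_image('side')
a=cv2.resize(d['color'][110:280,120:300],None,fx=3.4,fy=3.4,interpolation=cv2.INTER_CUBIC)
cv2.imwrite('pics/c1.png',a[:,:,::-1])
b=cv2.resize(s['color'][190:340,160:350],None,fx=4,fy=4,interpolation=cv2.INTER_CUBIC)
cv2.imwrite('pics/c2.png',b[:,:,::-1])
for p in[(175,127),(279,157),(243,265),(133,230)]: print('pillar',ray(d,p,.077))
for p in[(228,155),(236,229),(165,200)]: print('jar',ray(d,p,.06))
for p in[(172,199),(227,213),(211,258),(158,240)]: print('notch',ray(d,p,.074))
m=outline_of('top','ply_board')
if m:
  c,_=cv2.findContours(m[0]['mask'].astype('uint8'),0,2); c=max(c,key=cv2.contourArea)
  q=cv2.approxPolyDP(c,2,True)[:,0]
  for p in q: print('board',p,ray(d,p,.01))
m=outline_of('side','ply_board')
c,_=cv2.findContours(m[0]['mask'].astype('uint8'),0,2); c=max(c,key=cv2.contourArea)
for p in cv2.approxPolyDP(c,2,True)[:,0]: print('boardside',p,ray(s,p,.01))
E
```

```text
pillar [0.65644295 0.16594806 0.077     ]
pillar [ 0.61874615 -0.03816015  0.077     ]
pillar [0.4111244  0.00214525 0.077     ]
pillar [0.45250753 0.20992013 0.077     ]
jar [0.61715561 0.06116132 0.06      ]
jar [0.47673148 0.02629794 0.06      ]
jar [0.51696543 0.16662672 0.06      ]
notch [0.5177672 0.1496341 0.074    ]
notch [0.50260766 0.04461729 0.074     ]
notch [0.41757694 0.06175904 0.074     ]
notch [0.43958843 0.16250555 0.074     ]
board [360 218] [ 0.53130715 -0.20595932  0.01      ]
board [351 245] [ 0.47617853 -0.19304651  0.01      ]
board [400 262] [ 0.45347291 -0.29044493  0.01      ]
board [406 245] [ 0.48770878 -0.2998299   0.01      ]
board [399 230] [ 0.51572954 -0.28419486  0.01      ]
boardside [340 203] [ 0.5277946  -0.19616703  0.01      ]
boardside [359 211] [ 0.47293274 -0.18743054  0.01      ]
boardside [386 195] [ 0.45346161 -0.28733255  0.01      ]
boardside [376 189] [ 0.48769515 -0.3026093   0.01      ]
boardside [361 189] [ 0.51925422 -0.28327049  0.01      ]
boardside [340 200] [ 0.53508203 -0.20839849  0.01      ]
```

View pics/c1.png

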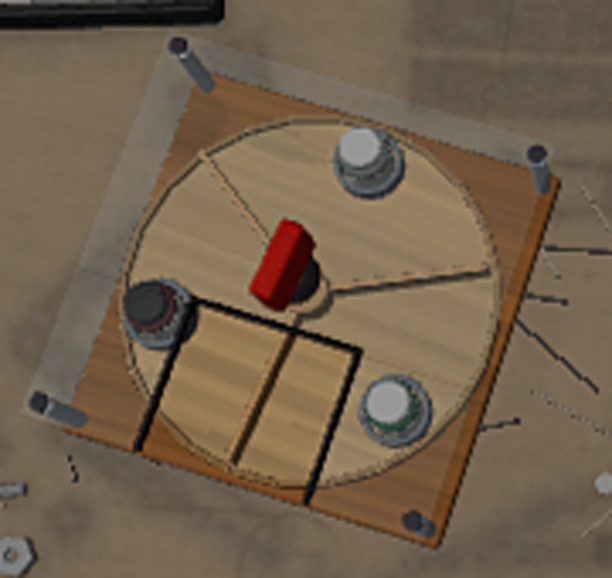

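View pics/c2.png

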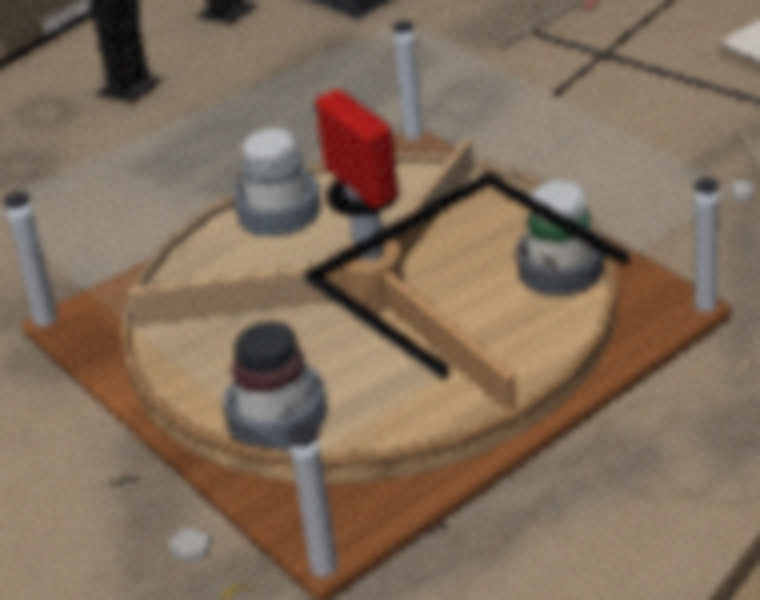

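The green jar is at (0.477, 0.026), about 225° around the axis at (0.536, 0.085). The opening is at about 168.5°, so I need a turn of roughly −56°. The knob bar lies at about −15°, and the board centre is near (0.492, −0.247). Moving now, with a tool yaw of +152° on the way.

Emit:
move_arm([
  [2,3.5,0,0,0,7.6],
  [2,3.5,0,0,0,7.6],
  [2,3.5,0,0,0,7.6],
  [2,3.5,0,0,0,7.6],
  [2,3.5,0,0,0,7.6],
  [2,3.5,0,0,0,7.6],
  [2,3.5,0,0,0,7.6],
  [2,3.5,0,0,0,7.6],
], grip=0.6, force=20)

```text
clock: 1.4
position: [0.2981, -0.3283, 0.246]
ee_rot: [2.511, 1.886, -0.0]
force: [0.3, -0.4, 0.5]
width: 0.602
```

Emit:
move_arm([
  [2,3.5,0,0,0,7.6],
  [2,3.5,0,0,0,7.6],
  [2,3.5,0,0,0,7.6],
  [2,3.5,0,0,0,7.6],
  [2,3.5,0,0,0,7.6],
  [2,3.5,0,0,0,7.6],
  [2,3.5,0,0,0,7.6],
  [2,3.5,0,0,0,7.6],
])

```text
clock: 2.2
position: [0.4581, -0.0483, 0.2461]
ee_rot: [1.212, 2.897, -0.0]
force: [0.6, -0.4, -0.7]
width: 0.604
```

Emit:
move_arm([
  [2,3.5,0,0,0,7.6],
  [2,3.5,0,0,0,7.6],
  [2,3.4,0,0,0,7.6],
  [1.9,3.1,0,0,0,7.6],
  [0,0,0,0,0,0],
])

```text
clock: 2.7
position: [0.5379, 0.0903, 0.246]
ee_rot: [0.404, 3.115, 0.006]
force: [-0.2, 0.0, -0.2]
width: 0.598
```

```bash
cat >> h.py <<'E'
def wrist():
    s=monitor.observe(); w=imaging.get_image('wrist')
    T=np.eye(4); T[:3,:3]=cv2.Rodrigues(np.array(s['ee_rot']))[0]; T[:3,3]=s['position']
    w['C']=T@np.array(w['mount']); return w
def wray(w,px,z):
    x=np.array([px[0]-w['cx'],px[1]-w['cy']]); r=np.hypot(*x); th=r/w['fx']
    v=w['C'][:3,:3]@np.r_[x/max(r,1e-9)*np.sin(th),np.cos(th)]; c=w['C'][:3,3]; return c+v*(z-c[2])/v[2]
def wproj(w,P):
    p=np.linalg.inv(w['C'])@np.r_[P,1]; r=np.hypot(p[0],p[1]); th=np.arctan2(r,p[2])
    return np.array([w['cx'],w['cy']])+p[:2]/r*th*w['fx']
E
python3 - <<'E'
from h import *
w=wrist(); im=w['color'][:,:,::-1].copy(); print(w['mount'],w['fx'])
hsv=cv2.cvtColor(im,cv2.COLOR_BGR2HSV)
m=((hsv[...,0]<8)|(hsv[...,0]>172))&(hsv[...,1]>170)&(hsv[...,2]>90)
n,l,st,c=cv2.connectedComponentsWithStats(m.astype('uint8'))
k=1+st[1:,4].argmax(); print(st[k],c[k])
ys,xs=np.where(l==k); b=cv2.minAreaRect(np.c_[xs,ys].astype('f4')); q=cv2.boxPoints(b)
for p in q: print('knob',p,wray(w,p,.118))
print(wray(w,b[0],.118))
for P in [(.536,.085,.118),(.4527,.1019,.077),(.4767,.0263,.062)]:
    cv2.circle(im,tuple(int(v) for v in wproj(w,P)),3,(255,0,255),-1)
cv2.imwrite('pics/w1.png',im)
E
```

```text
[[ 5.92217530e-05 -9.59123314e-01 -2.82988454e-01  7.76869790e-02]
 [ 9.99999806e-01 -1.18734302e-04  6.11694846e-04 -6.99970988e-05]
 [-6.20291224e-04 -2.82988436e-01  9.59123121e-01 -1.38896454e-01]
 [ 0.00000000e+00  0.00000000e+00  0.00000000e+00  1.00000000e+00]] 309.70691628693146
[312 173  17  51 709] [319.62623413 197.30324401]
knob [312. 173.] [0.51031502 0.09160437 0.118     ]
knob [328. 173.] [0.51389608 0.10515376 0.118     ]
knob [328. 223.] [0.55894488 0.09365036 0.118     ]
knob [312. 223.] [0.55518168 0.07947344 0.118     ]
[0.5340841 0.0925993 0.118    ]
```

View pics/w1.png

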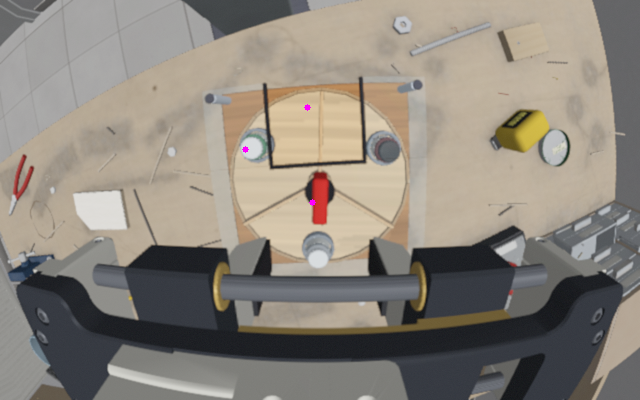

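The wrist view shows the knob centred between the jaws at column 320, from row 173 to 223. The green lid is at (253,148), and the notch corners are at (271,166), (364,161), (265,84) and (361,78). The marks computed from the top camera sit about 7 px to the left, so I'll redo the geometry from the wrist.

```bash
python3 - <<'E'
from h import *
w=wrist()
for p in [(271,166),(364,161),(265,84),(361,78)]: print('notch',wray(w,p,.075).round(4))
for p in [(253,146),(387,149),(318,256)]: print('jar',wray(w,p,.062).round(4))
print('board',[wray(w,p,.01).round(3).tolist() for p in[(75,195),(84,230),(128,229),(122,192)]])
d=imaging.get_image('top'); print('top knob',ray(d,(202.3,187.5),.118))
E
```

```text
notch [0.4986 0.0475 0.075 ]
notch [0.5183 0.1401 0.075 ]
notch [0.4169 0.0649 0.075 ]
notch [0.4361 0.1579 0.075 ]
jar [0.4742 0.0326 0.062 ]
jar [0.5141 0.1686 0.062 ]
jar [0.6141 0.0658 0.062 ]
board [[0.453, -0.291, 0.01], [0.512, -0.302, 0.01], [0.532, -0.206, 0.01], [0.477, -0.191, 0.01]]
top knob [0.53619761 0.0864724  0.118     ]
```

Emit:
move_arm([
  [-0.1,0.1,-3,0,0,0],
  [-0.1,0.1,-3,0,0,0],
  [0,0,-3,0,0,0],
  [0,0,-3,0,0,0],
  [0,0,-1.2,0,0,0],
  [0,0,-0.9,0,0,0],
  [0,0,0,0,0,0],
])

```text
clock: 3.55
position: [0.5343, 0.0866, 0.1046]
ee_rot: [-0.42, -3.113, 0.001]
force: [-0.0, 0.5, 0.6]
width: 0.6
```

Emit:
move_arm([
  [0,0,0,0,0,0],
  [0,0,0,0,0,0],
  [0,0,0,0,0,0],
  [0,0,0,0,0,0],
  [0,0,0,0,0,0],
], grip=0.05)

```text
clock: 4.05
position: [0.535, 0.0889, 0.1052]
ee_rot: [0.417, 3.112, 0.004]
force: [3.7, 12.5, -8.9]
width: 0.215
```

Emit:
move_arm([
  [0,0,0,0,0,-5],
  [0,0,0,0,0,-7.5],
  [0,0,0,0,0,-8],
  [0,0,0,0,0,-8],
  [0,0,0,0,0,-8],
  [0,0,0,0,0,-8],
  [0,0,0,0,0,-7],
  [0,0,0,0,0,-4],
])

```text
clock: 4.85
position: [0.5379, 0.0941, 0.1053]
ee_rot: [1.819, 2.56, 0.019]
force: [15.5, 19.7, -20.2]
width: 0.154
```

Emit:
move_arm([
  [0,0,0,0,0,0],
  [0,0,0,0,0,0],
])

```text
clock: 5.05
position: [0.5381, 0.0939, 0.1054]
ee_rot: [1.814, 2.564, 0.019]
force: [14.8, 19.3, -18.4]
width: 0.152
```

```bash
python3 - <<'E'
from h import *
w=wrist(); im=w['color'][:,:,::-1].copy(); d=imaging.get_image('top'); s=imaging.get_image('side')
for n in('top','side','wrist'):
    for o in outline_of(n,'green_jar')[:2]: print(n,o['p'],o['rect'])
a=cv2.resize(s['color'][190:340,160:350],(0,0),fx=2.1,fy=2.1)[:,:,::-1]
b=cv2.resize(d['color'][110:290,110:310],(0,0),fx=2,fy=2)[:,:,::-1]
h=400
a=cv2.resize(a,(400,316)); c=np.zeros((316+400,800,3),np.uint8)
c[:316,:400]=a; c[:316,400:]=cv2.resize(b,(400,360))[:316]; 
c[316:,80:720]=im
cv2.imwrite('pics/m2.png',c[:,:] if 0 else cv2.resize(c,(670,600)))
cv2.imwrite('pics/m2w.png',im)
E
```

```text
side 0.8 [274.6, 261.5, 17.2, 23.2]
wrist 0.87 [186.2, 152.0, 52.4, 44.0]
```

View pics/m2.png

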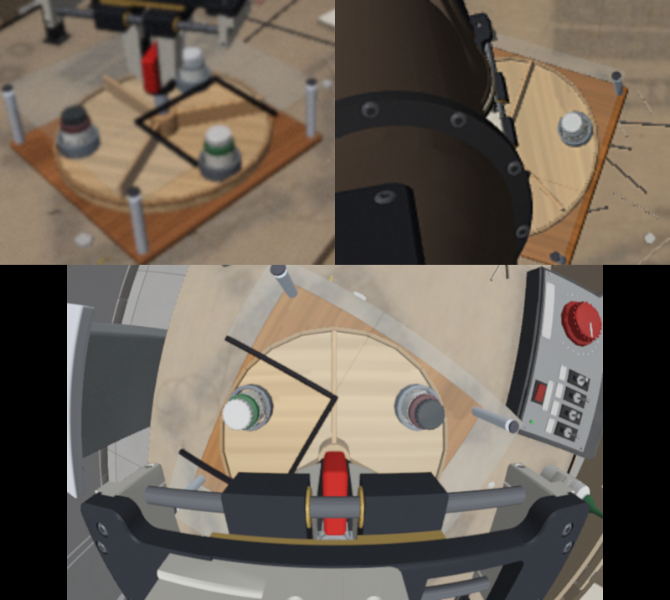

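The jar is now within the notch. The lid is at about (204,177) in the wrist picture, and the notch corners are at (320,159), (189,88) and (135,224). Next I'll check how well it is centred.

```bash
python3 - <<'E'
from h import *
w=wrist(); m=outline_of('wrist','green_jar')[0]['mask']
hsv=cv2.cvtColor(w['color'],cv2.COLOR_RGB2HSV)
lid=(m&(hsv[...,1]<50)&(hsv[...,2]>190)); ys,xs=np.where(lid); print('lid px',xs.mean(),ys.mean(),len(xs))
J=wray(w,(xs.mean(),ys.mean()),.062)[:2]; print('J',J)
A,B,C=[wray(w,p,.075)[:2] for p in[(320,159),(189,88),(135,224)]]
print(A,B,C,np.linalg.norm(A-B),np.linalg.norm(B-C))
for p in[(320,159),(189,88),(135,224)]: print(wray(w,p,.0725))
u=(B-A)/np.linalg.norm(B-A); v=np.array([-u[1],u[0]]); v=v if v@(C-B)>0 else -v
O=B-u*.03+v*.046; print('opening',O,'u ang',np.degrees(np.arctan2(u[1],u[0])),'axis',O-.085*u)
print('jar err out,lat',(J-O)@u,(J-O)@v, 'v',v)
print(monitor.observe()['position'],monitor.observe()['force'])
E
```

```text
lid px 201.9811529933481 178.25277161862527 902
J [0.45452217 0.10742366]
[0.52007296 0.1438265 ] [0.43564906 0.15956317] [0.41826483 0.06635691] 0.08587804085509597 0.09481359790278247
[0.52021812 0.14351668 0.0725    ]
[0.43455074 0.15948514 0.0725    ]
[0.41691046 0.06490604 0.0725    ]
opening [0.45671184 0.10884474] u ang 169.44120645260438 axis [0.54027256 0.09326897]
jar err out,lat 0.001892188025852432 0.0017982601841515541 v [-0.18324439 -0.98306739]
[0.5380422  0.09392804 0.10536853] [ 14.44418328  19.48339171 -19.40033499]
```

Jar is within 2 mm of the opening's centre. I'll release, lift, and move over to the jar with the jaws across the opening.

Emit:
move_arm([
  [0,0,0,0,0,0],
  [0,0,0,0,0,0],
  [0,0,0,0,0,0],
  [0,0,2,0,0,0],
  [0,0,3,0,0,0],
  [-1,0.3,3,0,0,7.5],
  [-2,0.4,0,0,0,7.5],
  [-2,0.4,0,0,0,7.5],
], grip=0.5)

```text
clock: 6.25
position: [0.4842, 0.098, 0.1856]
ee_rot: [1.278, 2.868, 0.0]
force: [-0.9, -0.3, 0.0]
width: 0.503
```

Emit:
move_arm([
  [-2,0.4,0,0,0,7.5],
  [-1,0.4,0,0,0,7.5],
  [0,0,0,0,0,7.5],
  [0,0,0,0,0,7.5],
  [0,0,0,0,0,7.5],
  [0,0,0,0,0,0],
  [0,0,0,0,0,0],
  [0,0,0,0,0,0],
], force=10)

```text
clock: 7.05
position: [0.4544, 0.106, 0.1847]
ee_rot: [-0.301, -3.127, 0.0]
force: [0.1, 0.8, 0.2]
width: 0.5
```

```bash
python3 - <<'E'
from h import *
s=monitor.observe(); print(s['position'],s['ee_rot'],s['width'])
w=wrist(); im=w['color'][:,:,::-1].copy()
o=outline_of('wrist','green_jar')
for q in o[:2]: print(q['p'],q['rect'])
if o:
    hsv=cv2.cvtColor(w['color'],cv2.COLOR_RGB2HSV); m=o[0]['mask']
    ys,xs=np.where(m&(hsv[...,1]<50)&(hsv[...,2]>190)); print('lid',xs.mean(),ys.mean(),wray(w,(xs.mean(),ys.mean()),.062))
p=s['position']
for z in(.04,.06): cv2.circle(im,tuple(int(v) for v in wproj(w,(p[0],p[1],z))),2,(255,0,255),-1)
cv2.imwrite('pics/w3.png',im)
E
```

```text
[0.45437394 0.10604991 0.1847057 ] [-3.00709707e-01 -3.12704031e+00  4.06830245e-04] 0.5001294907168227
0.84 [305.2, 179.7, 29.1, 34.7]
lid 319.9898580121704 203.55172413793105 [0.45387618 0.10688081 0.062     ]
```

View pics/w3.png

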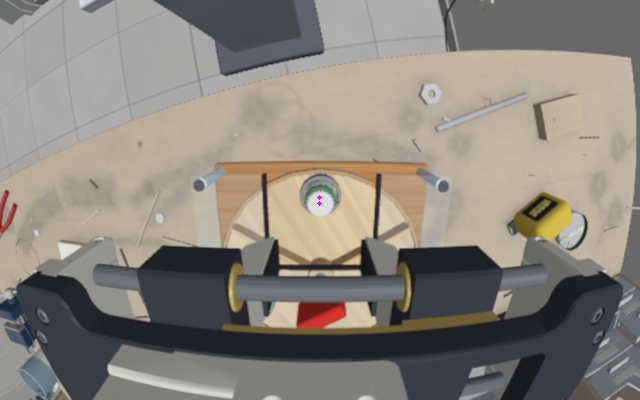

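The jar lid is at (320,203), centred between the jaws and in the notch (edges at columns 265 and 379). I'll descend with the opening trimmed to 43 mm.

Emit:
move_arm([
  [0,0.1,-3,0,0,0],
  [0,0,-3,0,0,0],
  [0,0,-2,0,0,0],
  [0,0,-1,0,0,0],
  [0,0,-1,0,0,0],
  [0,0,-1,0,0,0],
], grip=0.47)

```text
clock: 7.75
position: [0.455, 0.1075, 0.0747]
ee_rot: [0.296, 3.127, 0.001]
force: [0.0, 0.6, 0.3]
width: 0.47
```

Emit:
move_arm([
  [0,0,-0.7,0,0,0],
  [0,0,-0.6,0,0,0],
  [0,0,-0.4,0,0,0],
  [0,0,0,0,0,0],
])

```text
clock: 8.15
position: [0.4544, 0.1072, 0.0575]
ee_rot: [-0.296, -3.127, 0.0]
force: [0.6, -0.0, 0.0]
width: 0.471
```

Emit:
move_arm([
  [0,0,0,0,0,0],
  [0,0,0,0,0,0],
  [0,0,0,0,0,0],
  [0,0,0,0,0,0],
  [0,0,0,0,0,0],
], grip=0.2)

```text
clock: 8.65
position: [0.4547, 0.1073, 0.058]
ee_rot: [0.296, 3.127, 0.0]
force: [-0.6, -0.8, 3.8]
width: 0.298
```

Emit:
move_arm([
  [0,0,0,0,0,0],
  [0,0,1,0,0,0],
  [0,0,2,0,0,0],
  [0,0,3,0,0,0],
  [0,0,3,0,0,0],
  [0,0,2,0,0,0],
  [0,0,0,0,0,0],
])

```text
clock: 9.35
position: [0.4557, 0.108, 0.1706]
ee_rot: [0.295, 3.123, 0.002]
force: [-0.0, -0.0, -0.8]
width: 0.298
```

```bash
python3 - <<'E'
from h import *
s=monitor.observe(); print(s['position'],s['ee_rot'],s['width'])
w=wrist(); sd=imaging.get_image('side')
c=np.vstack([w['color'][100:,100:540],cv2.resize(sd['color'][170:330,200:420],(440,300))])
for n in('wrist','side'): print([(o['p'],o['rect']) for o in outline_of(n,'green_jar')[:1]])
cv2.imwrite('pics/w4.png',c[:,:,::-1])
E
```

```text
[0.45573263 0.10801976 0.17061047] [2.95198416e-01 3.12335154e+00 2.11201281e-03] 0.29809155861363046
[(0.8, [292.0, 223.3, 52.1, 50.1])]
[(0.93, [272.1, 205.7, 16.8, 28.2])]
```

View pics/w4.png

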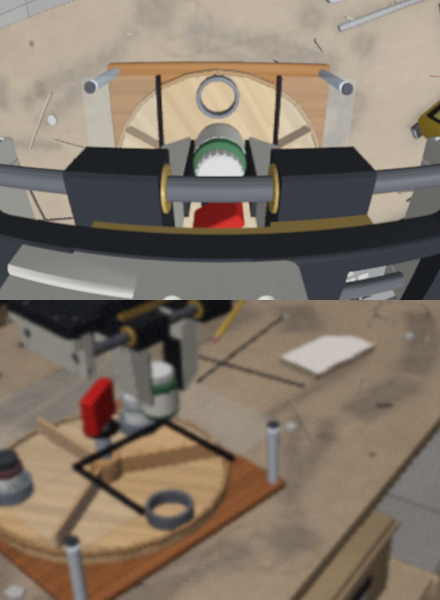

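The jar is held upright, clear of the cup (the wrist crop shows an empty cup ring). Now I'll carry it to the board at (0.492, −0.246).

Emit:
move_arm([
  [0.1,-1.4,0,0,0,0],
  [0.3,-3,0,0,0,0],
  [0.4,-4,0,0,0,0],
  [0.4,-4,0,0,0,0],
  [0.4,-4,0,0,0,0],
  [0.4,-4,0,0,0,0],
  [0.4,-4,0,0,0,0],
  [0.4,-4,0,0,0,0],
])

```text
clock: 10.35
position: [0.4817, -0.1782, 0.1666]
ee_rot: [-0.295, -3.126, -0.001]
force: [0.8, 0.7, 0.3]
width: 0.301
```

Emit:
move_arm([
  [0.4,-3.5,0,0,0,0],
  [0.3,-2.3,0,0,0,0],
  [0.2,-1.2,0,0,0,0],
  [0,0,-2,0,0,0],
  [0,0,-3,0,0,0],
  [0,0,-2,0,0,0],
  [0,0,-1,0,0,0],
  [0,0,0,0,0,0],
])

```text
clock: 11.15
position: [0.4906, -0.2455, 0.0863]
ee_rot: [-0.293, -3.125, -0.002]
force: [0.4, -0.4, -0.1]
width: 0.3
```

```bash
python3 - <<'E'
from h import *
s=monitor.observe(); p=s['position']; print(p,s['ee_rot'],s['width'])
w=wrist(); sd=imaging.get_image('side'); im=w['color'].copy()
for n,z in(('side',.01),('wrist',.01),('top',.01)):
    if n=='top': d=imaging.get_image('top')
    for o in outline_of(n,'ply_board')[:1]:
        c,_=cv2.findContours(o['mask'].astype('uint8'),0,2); c=max(c,key=cv2.contourArea)
        for q in cv2.approxPolyDP(c,2,True)[:,0]: print(n,q,(wray(w,q,z) if n=='wrist' else ray(sd if n=='side' else d,q,z)).round(3))
cv2.circle(im,tuple(int(v) for v in wproj(w,(p[0],p[1],.01))),2,(255,0,255),-1)
c=np.vstack([im[100:,100:540],cv2.resize(sd['color'][120:280,260:480],(440,300))])
cv2.imwrite('pics/w5.png',c[:,:,::-1])
E
```

```text
[ 0.49063998 -0.24548741  0.08631514] [-2.93157170e-01 -3.12505052e+00 -2.33301906e-03] 0.29983336644401337
side [386 194] [ 0.456 -0.292  0.01 ]
side [376 189] [ 0.488 -0.303  0.01 ]
side [361 188] [ 0.522 -0.288  0.01 ]
side [341 199] [ 0.536 -0.214  0.01 ]
side [339 203] [ 0.53  -0.195  0.01 ]
side [358 212] [ 0.473 -0.182  0.01 ]
side [384 198] [ 0.451 -0.271  0.01 ]
wrist [245 185] [ 0.453 -0.293  0.01 ]
wrist [246 227] [ 0.484 -0.3    0.01 ]
wrist [260 244] [ 0.5   -0.293  0.01 ]
wrist [286 236] [ 0.497 -0.272  0.01 ]
wrist [295 239] [ 0.5   -0.266  0.01 ]
wrist [303 227] [ 0.492 -0.258  0.01 ]
wrist [318 221] [ 0.489 -0.246  0.01 ]
wrist [331 224] [ 0.494 -0.237  0.01 ]
wrist [344 238] [ 0.506 -0.229  0.01 ]
wrist [353 236] [ 0.506 -0.222  0.01 ]
wrist [379 246] [ 0.518 -0.204  0.01 ]
wrist [382 243] [ 0.516 -0.201  0.01 ]
wrist [387 190] [ 0.476 -0.192  0.01 ]
wrist [384 187] [ 0.473 -0.194  0.01 ]
wrist [258 181] [ 0.452 -0.283  0.01 ]
top [352 240] [ 0.486 -0.194  0.01 ]
top [351 245] [ 0.476 -0.193  0.01 ]
top [396 260] [ 0.456 -0.282  0.01 ]
top [389 249] [ 0.476 -0.267  0.01 ]
top [372 248] [ 0.475 -0.234  0.01 ]
top [362 244] [ 0.48  -0.214  0.01 ]
top [359 239] [ 0.49  -0.208  0.01 ]
```

View pics/w5.png

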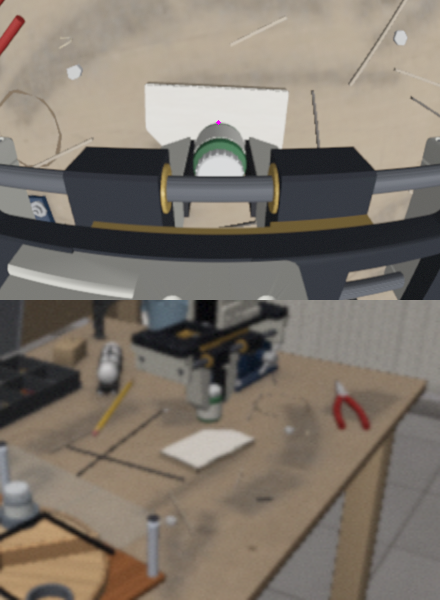

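The board's front edge in the wrist view gives a centre of (0.494, −0.248), so I'll shift slightly and lower.

Emit:
move_arm([
  [0.3,-0.2,-1.5,0,0,0],
  [0,0,-1,0,0,0],
  [0,0,-0.5,0,0,0],
  [0,0,-0.4,0,0,0],
  [0,0,-0.3,0,0,0],
  [0,0,0,0,0,0],
])

```text
clock: 12.05
position: [0.4943, -0.2486, 0.0503]
ee_rot: [-0.295, -3.127, -0.0]
force: [0.1, -0.3, 0.2]
width: 0.305
```

Emit:
move_arm([
  [0,0,-0.15,0,0,0],
  [0,0,0,0,0,0],
  [0,0,-0.1,0,0,0],
  [0,0,0,0,0,0],
])

```text
clock: 12.45
position: [0.4945, -0.2488, 0.0483]
ee_rot: [0.296, 3.127, -0.0]
force: [-0.6, 0.5, -0.7]
width: 0.302
```

Emit:
move_arm([
  [0,0,-0.1,0,0,0],
  [0,0,0,0,0,0],
  [0,0,0,0,0,0],
])

```text
clock: 12.75
position: [0.4947, -0.2488, 0.0479]
ee_rot: [0.296, 3.127, -0.001]
force: [-2.0, 0.8, 7.5]
width: 0.298
```

Contact (7.5 N). Release slowly, then retreat upwards.

Emit:
move_arm([
  [0,0,0,0,0,0],
  [0,0,0,0,0,0],
  [0,0,0,0,0,0],
  [0,0,0,0,0,0],
], grip=0.6)

```text
clock: 13.15
position: [0.4944, -0.2487, 0.0471]
ee_rot: [-0.296, -3.128, -0.0]
force: [0.2, 0.7, 0.6]
width: 0.58
```

Emit:
move_arm([
  [0,0,1,0,0,0],
  [0,0,2,0,0,0],
  [0,0,3,0,0,0],
  [0,0,3,0,0,0],
  [0,0,3,0,0,0],
  [0,0,0,0,0,0],
  [0,0,0,0,0,0],
])

```text
clock: 13.85
position: [0.4948, -0.2489, 0.1683]
ee_rot: [0.296, 3.126, -0.001]
force: [-0.8, -0.2, 0.2]
width: 0.603
```

```bash
python3 - <<'E'
from h import *
s=monitor.observe(); print(s['clock'],s['position'],s['width'],s['force'])
w=wrist(); o=outline_of('wrist','green_jar')
hsv=cv2.cvtColor(w['color'],cv2.COLOR_RGB2HSV)
if o:
    ys,xs=np.where(o[0]['mask']&(hsv[...,1]<50)&(hsv[...,2]>190)); print('lid',wray(w,(xs.mean(),ys.mean()),.052))
sd=imaging.get_image('side'); print([(q['p'],q['rect']) for q in outline_of('side','green_jar')[:1]])
c=np.vstack([w['color'][100:,100:540],cv2.resize(sd['color'][120:280,260:480],(440,300))])
cv2.imwrite('pics/w6.png',c[:,:,::-1])
E
```

```text
13.85 [ 0.49477887 -0.24890314  0.16828856] 0.6025552755036275 [-0.77674811 -0.15201084  0.23544557]
[(0.67, [356.2, 180.6, 12.3, 19.4])]
```

View pics/w6.png

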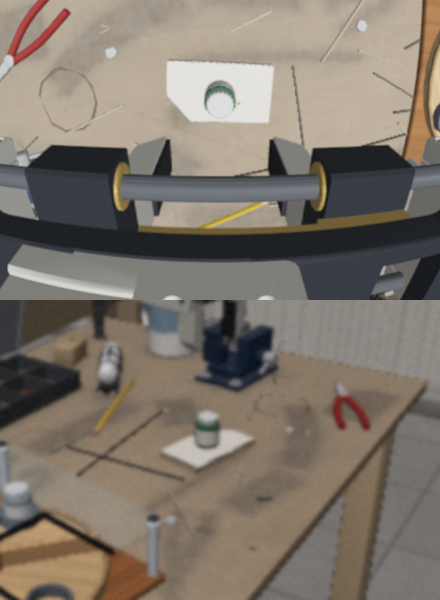

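The jar stands upright near the middle of the board, with its lid at (219,100) in a board spanning columns 167–273 and rows 60–123. The gripper is clear, so I'm handing the job in.

```bash
python3 -c "
from cell import workorder; print(workorder.sign_off())"
```

```text
the job is handed in; nothing more can be done
None
```

I turned the carousel about −55° by its red knob, lifted the green jar out through the opening, and stood it on the plywood offcut. I signed the job off just after 13.85 s on the clock, and the sign-off gave no verdict.

**Checks:**
- **Opening:** before the lift, the wrist camera put the jar about 2 mm from the middle of the opening, still in its cup.
- **Placing:** after release, the wrist and side pictures show the jar upright near the middle of the offcut. The gripper was about 12 cm above where it let go, with no contact force.

**Failed or disagreed:**
- In the last wrist picture the network did not find the jar, so I judged its final position by eye and from the release pose. That pose was about (0.494, −0.249), against an estimated offcut centre of (0.494, −0.248).
- The top and wrist cameras disagreed by up to about 7 mm on the carousel's position. I used the wrist camera for the knob and jar grasps. At the knob, gripping pulled the tool about 7 mm sideways, with roughly 20 N along each of two axes.

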